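# Gather the stirring bars in the tray's lip corner

## Task

Draw the grey tray's sprung handle up to its stop and lift the tray clear of the bench by that handle, then tilt it, with the pouring-lip corner lowest, until all three white stirring bars have slid together into that corner. Finish while still holding the tray by its handle in the air, steady and tilted, with the bars in the corner; do not spill any, and leave the hotplate, flask and dish alone.

Things in the scene. Friction and masses are not known exactly. Their poses are not given: they have to be found in the camera images.
- tray: loose open grey plastic tray, outside 220 (its x) by 170 (its y) by 36 mm high, walls and floor 4 mm, 0.24 to 0.39 kg. Origin: centre of its underside, z up. Its +x +y corner has a flat pouring lip jutting out at rim height (full walls there too); the other corners are plain. A steel tube 16 mm thick, 50 mm high, at its centre carries the handle; bars pass round it.
- lip (a point): centre of the top of the pouring lip (60 mm wide, 44 mm deep, 4 mm thick, set at 45 degrees, reaching 36 mm out from the corner) at the tray's marked corner, 36 mm above the tray's underside, at x +120 mm, y +95 mm from the tray's origin in the tray's frame
- grip (a point): centre of the handle's black grip: a bar 60 mm long along the tray's x, 18 mm thick along the tray's y, 24 mm high, over the tray's centre. With the handle in, this point is 62 mm above the tray's underside; fully out, 92 mm. Nothing is in the way of fingers beside it (only the 16 mm tube below it).
- handle (a joint): how far the handle is drawn up out of its tube along the tray's z, in m: 0 = in, 0.030 = at its stop. A light spring pulls it back in (0.5 N at 0, 1.4 N at the stop), weaker than the tray's weight, so the tray stays on the bench until the handle reaches its stop and then hangs from it
- bar0: white PTFE-coated magnetic stirring bar, a round-ended rod 22 mm long, 10 mm thick (11 mm at the raised ring round its middle), 10 g, slippery (friction about 0.2), lying loose on the tray floor; it can slide and roll; origin at its centre, x along its length
- bar1: white PTFE-coated magnetic stirring bar, a round-ended rod 22 mm long, 10 mm thick (11 mm at the raised ring round its middle), 10 g, slippery (friction about 0.2), lying loose on the tray floor; it can slide and roll; origin at its centre, x along its length
- bar2: white PTFE-coated magnetic stirring bar, a round-ended rod 22 mm long, 10 mm thick (11 mm at the raised ring round its middle), 10 g, slippery (friction about 0.2), lying loose on the tray floor; it can slide and roll; origin at its centre, x along its length
- hotplate: bystander: blue hotplate stirrer with a white ceramic top, fixed to the bench, 270 mm (x) by 160 mm (y), 74 mm high; origin at the centre of its underside
- flask: bystander: loose conical glass flask, 80 mm across the base, 122 mm high; origin at the centre of its underside
- dish: bystander: loose clear round culture dish, 92 mm across, 18 mm high; origin at the centre of its underside

How it is judged (in metres and radians):
On the way, in this order (a step that is already met when the one before it is completed fails the run):
1. the tray's sprung handle is drawn up to its stop (value of joint handle above 0.026 m), for 0.1 s.
2. the tray is tilted off the bench, lip corner lowest, and all three bars have slid into that corner (angle between tray's own z axis and vertical between 0.2 and 0.9 rad and angle between tray's own x axis and vertical above 1.6108 rad and angle between tray's own y axis and vertical above 1.6108 rad and height (world z) of tray above 0.04 m and x of bar0 in the frame of tray between 0.044 and 0.112 m and y of bar0 in the frame of tray between 0.019 and 0.087 m and z of bar0 in the frame of tray between 0 and 0.036 m and x of bar1 in the frame of tray between 0.044 and 0.112 m and y of bar1 in the frame of tray between 0.019 and 0.087 m and z of bar1 in the frame of tray between 0 and 0.036 m and x of bar2 in the frame of tray between 0.044 and 0.112 m and y of bar2 in the frame of tray between 0.019 and 0.087 m and z of bar2 in the frame of tray between 0 and 0.036 m), for 0.2 s.
At the end, for the whole second after the job is handed in: Fingers hold the tray; handle out over 26 mm; lip over 40 mm above the bench; no bystander touched; tray below 0.03 m/s, tilted 0.2 to 0.9 rad, its +x and +y each 0.04 rad or more below level; all three bars at rest in it, centres within 62 mm of the insides of both lip-corner walls (angle between tray's own z axis and vertical between 0.2 and 0.9 rad and angle between tray's own x axis and vertical above 1.6108 rad and angle between tray's own y axis and vertical above 1.6108 rad and x of bar0 in the frame of tray between 0.044 and 0.112 m and y of bar0 in the frame of tray between 0.019 and 0.087 m and z of bar0 in the frame of tray between 0 and 0.036 m and x of bar1 in the frame of tray between 0.044 and 0.112 m and y of bar1 in the frame of tray between 0.019 and 0.087 m and z of bar1 in the frame of tray between 0 and 0.036 m and x of bar2 in the frame of tray between 0.044 and 0.112 m and y of bar2 in the frame of tray between 0.019 and 0.087 m and z of bar2 in the frame of tray between 0 and 0.036 m and value of joint handle above 0.026 m and height (world z) of lip above 0.04 m and contact force between the fingers and tray above 2 N and linear speed of tray below 0.03 m/s and linear speed of each of bar0, bar1, bar2 below 0.05 m/s and contact force between tray and hotplate below 0.3 N and contact force between tray and flask below 0.3 N and contact force between tray and dish below 0.3 N); the arm keeps its last pose, push and grip.
It fails at once if the flask is disturbed (moved over 15 mm) (distance of flask from where it was at the start of the episode above 0.015 m).
It fails at once if the dish is disturbed (moved over 15 mm) (distance of dish from where it was at the start of the episode above 0.015 m).
It fails at once if the robot pushes on the hotplate (contact force between any of the arm, the fingers and hotplate above 3 N).
It fails at once if the tray knocks against the hotplate (contact force between tray and hotplate above 3 N).
It fails at once if a bar is spilled on the bench or out of the tray (z of any of bar0, bar1, bar2 in the frame of tray below -0.015 m or distance between any of bar0, bar1, bar2 and tray above 0.19 m).
It also fails if it takes over 46 s, if anything falls off the work surface, if the arm or the gripper's body presses on something with over 40 N, if the wrist force passes 120 N, or if a joint passes its speed limit or range.

## Robot

A 6-joint arm with a two-finger parallel gripper is mounted at the origin on the work surface. World frame = base frame: x ahead of the robot, y to its left, z up, the work surface at z = 0. Lengths are in m, angles in degrees, forces in N, time in s.
With the tool pointing down it reaches from about 0.25 to 0.85 m from the base axis. Payload 12.5 kg.
Tool frame: the origin (TCP) lies at the very end of the fingers, on their centre line; the grasp point (between the pads) lies 19 mm behind it; z points along the fingers, y is the line along which they close (so a half turn about z gives the same grasp; the last joint's range is limited). The gripper opens to 93 mm and grips with 3 to 60 N. Pads are 15 mm wide; open, the fingers measure 128 mm over their backs; the gripper's body (75 mm by 188 mm) begins 65 mm behind the grasp point.
Start: joints at [65.111, 20.094, 94.641, -0, 65.266, -4.847], TCP at [0.188, 0.517, 0.219] pointing down, gripper open.
Joint ranges: [-157.81, 157.81], [-45, 120.19], [0.68, 151.7], [-89.99, 269.99], [4.06, 180], [-164.3, 164.3]. Speed limits (degrees/s): [127.2, 127.2, 159.86, 180, 180, 180].

## Interface

Orientations are given as [roll, pitch, yaw] about the fixed x, y, z axes, in that order (R = Rz(yaw) Ry(pitch) Rx(roll)).
In Python, from station import env, optics, workorder gives the robot as it stands.
- The arm moves only by the tool step_arm, never from a script. Its argument "commands" is a list of rows, each a list of 7 numbers: the shift along the tool's x, y, z as a fraction of full scale, then the turn, a rotation vector about the tool's x, y, z as a fraction of full scale, then the opening, from -1 (shut) to 1 (fully open). A call has 1 to 10 rows; each row shifts and turns the commanded pose from where the row before left it, along the tool's axes as they then stand; what a row does not reach is not made up. Full scale, the value 1, is 20 mm for a shift and 45 degrees for a turn. A row lasts 1/8 s, in which the tool goes at most 62.5 mm and 10.7 degrees, less where a joint would pass 70% of its speed; a pose out of reach is approached as far as the arm can. A call with a number of a shift or a turn outside -1 to 1 is refused whole. A call with a gripper value outside its range is refused whole. The fingers move at their own pace and stop on an object; "force" is the grip in N (left out, the last holds). Time passes only in rows, so rows that do not move let the fingers close. It gives the time, the measured TCP pose, the force, the opening and the grip force at its end, in the units of the state.
- env.read_state(): the state, without advancing time (a new reading comes with each control period).
- optics.camera(name): name is "scene" or "top"; returns a dict with "pixels" (420x560x3 uint8, red, green, blue), "vertical_fov" (degrees; the focal length in pixels is half the picture's height over the tangent of half this angle, whatever the lens; pixels are square), "cx", "cy" (the principal point, pixels), "R" (3x3) and "t" (3): a world point X has camera coordinates R X + t. Camera axes: x right, y down, z forward; pixel columns grow to the right and rows downward; lengths in m; the calibration is good to about 2 mm. A picture is of the moment at which its call begins. There is no depth.
- workorder.sign_off(): hands the job in; it is judged then, once.
The state is a dict: "time_s": time; "joints": joint angles; "qd": joint speeds; "joint_efforts": joint torques, N m; "eef_pos": TCP position; "tool_rot": TCP orientation; "ft_force": force on the tool from outside, world axes, zero at the start; "wrist_torque": the same for the moment, N m; "width": opening from 0.0 (shut) to 1.0 (fully open); "grasp_force": force on a finger pad.
Only numpy, scipy, OpenCV 4.12 (cv2) and the standard library are available. Lean on these libraries where they do the work, as an engineer would, in place of code of your own. Each camera call takes 0.05 s, during which the arm holds its last target. There are 200 camera calls.

## Working session

There is one attempt and no reset: what is moved stays moved. The work goes in short steps, Python scripts to look and compute and a tool call to move; the robot and the scene stay as the last step left them, time stands still between calls to the robot, and variables do not carry over. Pictures are saved under pics/ and viewed, at most 10 in all, crops included, and the job is handed in when it is done.

Besides the shell and the picture viewer there is one more tool, called after "Request:" as name(argument=value, ...), one argument or row to a line, values as JSON. step_arm: Moves the arm, as the interface text tells. Shift numbers are shares of 20 mm and turn numbers shares of 45 degrees, none past 1 either way. Its arguments: {"type":"object","properties":{"commands":{"type":"array"},"force":{"type":"number"}},"required":["commands"]}

```bash
mkdir -p pics; python3 - <<'E'
from station import env, optics, workorder
import cv2, numpy as np
s=env.read_state(); print(s)
for n in("scene","top"):
    c=optics.camera(n); cv2.imwrite(f"pics/{n}0.png",c["pixels"][:,:,::-1])
    print(n,c["vertical_fov"],c["cx"],c["cy"],c["R"],c["t"],[k for k in c])
E
```

```text
{'time_s': 0.0, 'joints': array([ 6.51129570e+01,  2.01249485e+01,  9.46752514e+01, -1.94700820e-03,
        6.52656593e+01, -4.84609616e+00]), 'qd': array([ 0.04781313, -0.0330017 , -0.00663983,  0.04205239, -0.08327834,
       -0.05122089]), 'joint_efforts': array([-2.02846641e-03, -4.97323072e+01, -2.85255039e+01,  6.97552459e-02,
        2.58390832e-02, -7.88748412e-05]), 'eef_pos': array([0.18831396, 0.51640343, 0.21810686]), 'tool_rot': array([-1.79934227e+02, -3.80262288e-03,  1.59959867e+02]), 'ft_force': array([-0.05107457,  0.32343048, -0.35289562]), 'wrist_torque': array([ 0.01156102,  0.01881513, -0.00504387]), 'grasp_force': 0.0, 'width': 1.0007016870482877}
scene 48.717392638553854 286.71375325736653 210.24622673864042 [[ 0.66156323  0.74987063 -0.00530342]
 [ 0.64509532 -0.57270406 -0.50582812]
 [-0.38234295  0.33121608 -0.86261798]] [-0.40294644 -0.31873589  1.37320647] ['pixels', 'vertical_fov', 'cx', 'cy', 'R', 't']
top 52.313428481094654 282.60000787301783 208.775343481638 [[ 0.02456906 -0.99969307  0.00318331]
 [-0.99663914 -0.02474267 -0.07809113]
 [ 0.07814592 -0.00125398 -0.99694114]] [0.0169036  0.57184374 1.32688821] ['pixels', 'vertical_fov', 'cx', 'cy', 'R', 't']
```

View pics/scene0.png

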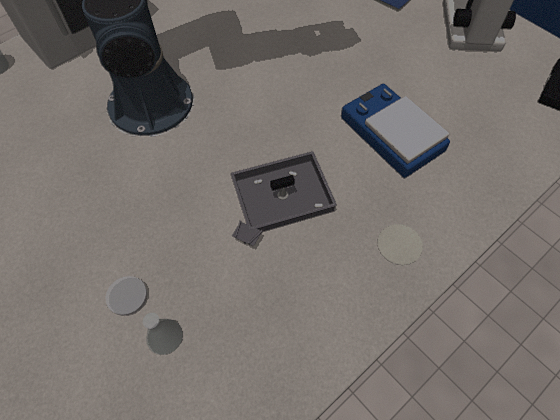

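View pics/top0.png

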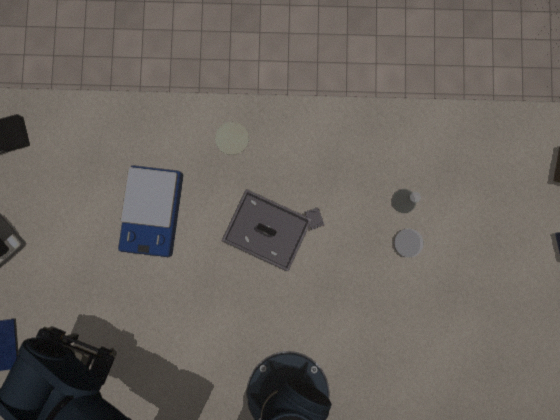

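The scene view shows the tray at about (283,190), with its lip at (248,235). In the top view the tray is at (266,230) and the lip at (314,218). The hotplate is to the left at (150,212), and the dish and flask are on the right at about (405,220). Next I measure the grip and tray axes.

```bash
cat > h.py <<'E'
import cv2, numpy as np
def K(c): f=210/np.tan(np.radians(c["vertical_fov"]/2)); return f
def ray(c,u,v):
    f=K(c); d=c["R"].T@np.array([(u-c["cx"])/f,(v-c["cy"])/f,1]); return -c["R"].T@c["t"],d
def onz(c,u,v,z):
    o,d=ray(c,u,v); return o+d*(z-o[2])/d[2]
def tri(rs):
    A=0;b=0
    for o,d in rs:
        d=d/np.linalg.norm(d);P=np.eye(3)-np.outer(d,d);A=A+P;b=b+P@o
    return np.linalg.solve(A,b)
def proj(c,X):
    p=c["R"]@np.array(X)+c["t"]; return p[:2]/p[2]*K(c)+[c["cx"],c["cy"]]
E
python3 - <<'E'
from station import env, optics
from h import *
rs=[]
for n,(x0,x1,y0,y1) in dict(top=(240,292,212,248),scene=(262,305,170,195)).items():
    c=optics.camera(n);g=c["pixels"].max(2)
    m=np.zeros(g.shape,np.uint8);m[y0:y1,x0:x1]=g[y0:y1,x0:x1]<38
    k,l,st,ce=cv2.connectedComponentsWithStats(m);i=1+np.argmax(st[1:,4])
    print(n,st[i],ce[i]);rs.append(ray(c,*ce[i]))
    ys,xs=np.where(l==i);(cx,cy),wh,a=cv2.minAreaRect(np.c_[xs,ys].astype(np.float32));print('rect',cx,cy,wh,a,onz(c,cx,cy,.07))
    if n=='top':
        P=np.array([onz(c,x,y,.074)[:2] for x,y in zip(xs,ys)]);w,v=np.linalg.eigh(np.cov(P.T));print('axis',np.degrees(np.arctan2(v[1,1],v[0,1])),np.sqrt(w*12))
        m=np.zeros(g.shape,np.uint8);m[183:277,215:328]=(g[183:277,215:328]<100)
        cs,_=cv2.findContours(m,0,2);q=max(cs,key=cv2.contourArea)
        W=np.array([onz(c,*p[0],.036)[:2] for p in q])
        q2=cv2.approxPolyDP((W*1000).astype(np.float32).reshape(-1,1,2),8,True).reshape(-1,2);print('contour mm',q2)
    for nm,b in (("dark",None),):pass
    # white bars
    px=c["pixels"].astype(int)
    M=np.zeros(g.shape,np.uint8); r=(slice(195,265),slice(228,304)) if n=='top' else (slice(158,225),slice(238,330))
    M[r]=g[r]>125; k,l,st,ce=cv2.connectedComponentsWithStats(M)
    for j in range(1,k):
        if st[j,4]>4: print('bar?',st[j],ce[j],onz(c,*ce[j],.01).round(3))
    cr=c["pixels"][170:290,200:340,::-1] if n=='top' else c["pixels"][140:260,215:355,::-1]
    cv2.imwrite(f"pics/c_{n}.png",cv2.resize(cr,None,fx=5,fy=5,interpolation=cv2.INTER_CUBIC))
print(tri(rs),[np.linalg.norm(np.cross(d/np.linalg.norm(d),tri(rs)-o)) for o,d in rs])
E
```

```text
top [257 224  19  11  87] [265.98850575 229.3908046 ]
rect 266.02923583984375 229.4365692138672 (18.438560485839844, 4.958855152130127) 24.775142669677734 [0.50345654 0.07975861 0.07      ]
axis 67.3556892370457 [0.014901   0.05734017]
contour mm [[629.4781   147.22777 ]
 [468.24112  219.8064  ]
 [380.96033    9.701368]
 [505.759    -43.384995]
 [522.6244   -96.018005]
 [572.2993   -82.66236 ]
 [578.25726  -70.04991 ]
 [555.2559   -26.770393]]
bar? [228 195   5   6  16] [229.9375 197.5   ] [0.604 0.2   0.01 ]
bar? [234 199   3   5   9] [234.88888889 201.11111111] [0.593 0.184 0.01 ]
bar? [296 204   6   6   9] [298.66666667 206.22222222] [ 0.582 -0.02   0.01 ]
bar? [301 242   3  10  13] [302.53846154 246.76923077] [ 0.453 -0.035  0.01 ]
bar? [296 258   4   7  14] [297.42857143 261.14285714] [ 0.408 -0.02   0.01 ]
bar? [302 260   2   3   5] [302.4 261.2] [ 0.408 -0.036  0.01 ]
scene [270 175  25  15 229] [282.03930131 182.34061135]
rect 282.0318603515625 182.6082763671875 (10.101554870605469, 24.435604095458984) 73.61045837402344 [0.50877809 0.07360561 0.07      ]
bar? [238 158  43  13 293] [252.79180887 161.85665529] [0.375 0.085 0.01 ]
bar? [317 158  13  29 199] [325.10552764 167.5879397 ] [0.518 0.217 0.01 ]
bar? [289 172   7   3  15] [292.4 172.8] [0.473 0.141 0.01 ]
bar? [254 180   8   3  18] [257.44444444 180.88888889] [0.431 0.055 0.01 ]
bar? [238 201   8  23  82] [240.09756098 213.90243902] [ 0.479 -0.042  0.01 ]
bar? [315 204   7   3  21] [318. 205.] [0.59  0.123 0.01 ]
bar? [291 213  39  12 226] [315.94690265 220.51327434] [0.62  0.088 0.01 ]
[0.5033264  0.07947983 0.05946802] [np.float64(0.0009736606259851158), np.float64(0.0009736606259851721)]
```

View pics/c_top.png

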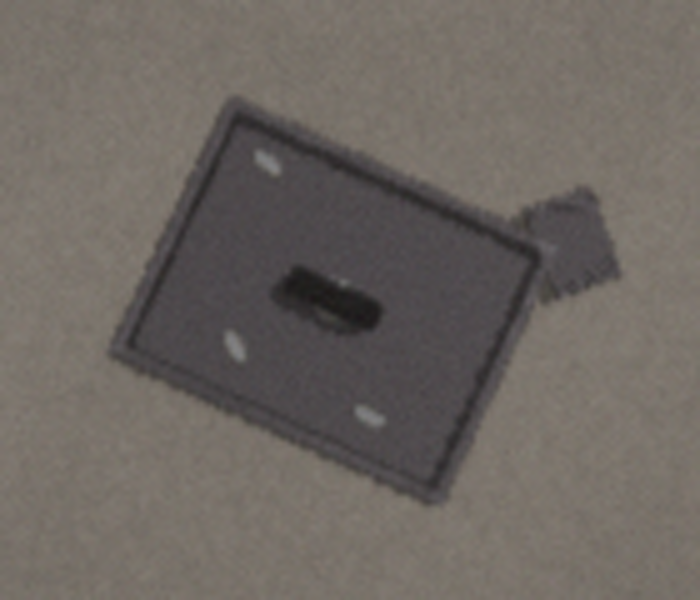

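The grip is at about (0.503, 0.0795). The tray's x axis heads about -113°, which fits the given sizes, and the tray centre from its corners is (0.505, 0.0785). All three bars are spread over the tray floor. I now move above the grip, turning the tool to a yaw of 67° so that tool y lines up with tray +y.

Request:
step_arm(
  commands=[
    [-1,-0.68,0,0,0,0,1],
    [-1,-0.68,0,0,0,0,1],
    [-1,-0.68,0,0,0,0,1],
    [-1,-0.68,0,0,0,0,1],
    [-1,-0.68,0,0,0,0,1],
    [-1,-0.68,0,0,0,0,1],
    [-1,-0.68,0,0,0,0,1],
    [-1,-0.68,0,0,0,0,1],
    [-1,-0.68,0,0,0,0,1],
    [-1,-0.68,0,0,0,0,1],
  ],
)

```text
time_s: 1.45
eef_pos: [0.3301, 0.3197, 0.2186]
tool_rot: [-180.0, -0.0, 160.0]
ft_force: [0.3, 0.8, 1.0]
width: 1.002
grasp_force: 0.0
```

Request:
step_arm(
  commands=[
    [-1,-0.68,0,0,0,0,1],
    [-1,-0.68,0,0,0,0,1],
    [-1,-0.68,0,0,0,0,1],
    [-1,-0.68,0,0,0,0,1],
    [-1,-0.68,0,0,0,0,1],
    [-1,-0.68,0,0,0,0,1],
    [-1,-0.68,0,0,0,0,1],
    [-1,-0.68,0,0,0,0,1],
    [-1,-0.68,0,0,0,0,1],
    [-1,-0.68,0,0,0,0,1],
  ],
)

```text
time_s: 2.7
eef_pos: [0.4714, 0.1234, 0.2185]
tool_rot: [-180.0, -0.0, 160.0]
ft_force: [0.3, 0.0, -0.6]
width: 0.999
grasp_force: 0.0
```

Request:
step_arm(
  commands=[
    [0,0,0,0,0,0.207,1],
    [0,0,0,0,0,0.207,1],
    [0,0,0,0,0,0.207,1],
    [0,0,0,0,0,0.207,1],
    [0,0,0,0,0,0.207,1],
    [0,0,0,0,0,0.207,1],
    [0,0,0,0,0,0.207,1],
    [0,0,0,0,0,0.207,1],
    [0,0,0,0,0,0.207,1],
    [0,0,0,0,0,0.207,1],
  ],
)

```text
time_s: 3.95
eef_pos: [0.4709, 0.1241, 0.2185]
tool_rot: [-180.0, 0.0, 66.5]
ft_force: [0.0, 0.4, -0.2]
width: 0.998
grasp_force: 0.0
```

Request:
step_arm(
  commands=[
    [-0.28,0.475,1,0,0,0,1],
    [-0.28,0.475,1,0,0,0,1],
    [-0.28,0.475,1,0,0,0,1],
    [-0.28,0.475,1,0,0,0,1],
    [-0.28,0.475,1,0,0,0,1],
    [0,0,1,0,0,0,1],
    [0,0,0,0,0,0,1],
  ],
)

```text
time_s: 4.82
eef_pos: [0.5028, 0.0795, 0.0976]
tool_rot: [-179.9, 0.1, 66.8]
ft_force: [-1.1, 0.0, 0.6]
width: 1.0
grasp_force: 0.0
```

```bash
python3 - <<'E'
from station import env, optics
from h import *
print(env.read_state()["eef_pos"])
I=[]
for n in("top","scene"):
    c=optics.camera(n);u,v=map(int,proj(c,[.503,.08,.1]))
    print(n,u,v); I.append(cv2.resize(c["pixels"][v-60:v+60,u-65:u+65,::-1],(390,360),interpolation=2))
cv2.imwrite("pics/a.png",np.hstack(I))
E
```

```text
[0.50281751 0.07950615 0.09757536]
top 265 229
scene 282 172
```

View pics/a.png

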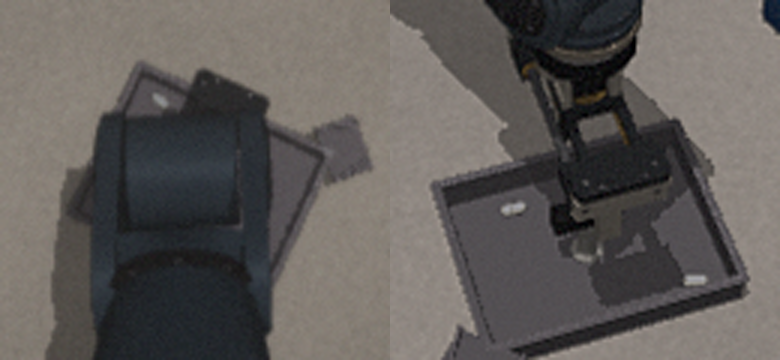

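The scene half shows the fingers straddling the black grip, at about (575,215) in the picture, with nothing in the way. I'll descend to TCP z = 0.043 and close.

Request:
step_arm(
  commands=[
    [0,0,0.9,0,0,0,1],
    [0,0,0.9,0,0,0,1],
    [0,0,0.9,0,0,0,1],
    [0,0,0,0,0,0,1],
    [0,0,0,0,0,0,-1],
    [0,0,0,0,0,0,-1],
    [0,0,0,0,0,0,-1],
    [0,0,0,0,0,0,-1],
    [0,0,0,0,0,0,-1],
    [0,0,0,0,0,0,-1],
  ],
  force=50,
)

```text
time_s: 6.18
eef_pos: [0.5036, 0.0796, 0.0446]
tool_rot: [-180.0, 0.0, 66.8]
ft_force: [0.3, -0.3, -0.1]
width: 0.405
grasp_force: 0.0
```

Request:
step_arm(
  commands=[
    [0,0,0,0,0,0,-1],
    [0,0,0,0,0,0,-1],
    [0,0,0,0,0,0,-1],
  ],
)

```text
time_s: 6.55
eef_pos: [0.504, 0.0796, 0.0447]
tool_rot: [180.0, -0.0, 66.8]
ft_force: [2.4, -0.2, -1.1]
width: 0.192
grasp_force: 50.0
```

The opening is 18 mm, which matches the grip. I'll raise the handle slowly to its stop and pause there.

Request:
step_arm(
  commands=[
    [0,0,-0.3,0,0,0,-1],
    [0,0,-0.3,0,0,0,-1],
    [0,0,-0.3,0,0,0,-1],
    [0,0,-0.3,0,0,0,-1],
    [0,0,-0.2,0,0,0,-1],
    [0,0,-0.1,0,0,0,-1],
    [0,0,-0.1,0,0,0,-1],
    [0,0,-0.1,0,0,0,-1],
    [0,0,-0.1,0,0,0,-1],
    [0,0,0,0,0,0,-1],
  ],
)

```text
time_s: 7.8
eef_pos: [0.5036, 0.0797, 0.0807]
tool_rot: [-180.0, -0.0, 66.8]
ft_force: [-0.7, 0.4, -5.2]
width: 0.191
grasp_force: 50.0
```

Request:
step_arm(
  commands=[
    [0,0,-0.2,0,0,0,-1],
    [0,0,-0.3,0,0,0,-1],
    [0,0,-0.5,0,0,0,-1],
    [0,0,-0.7,0,0,0,-1],
    [0,0,-0.7,0,0,0,-1],
    [0,0,-0.7,0,0,0,-1],
    [0,0,-0.7,0,0,0,-1],
    [0,0,-0.7,0,0,0,-1],
    [0,0,-0.7,0,0,0,-1],
    [0,0,-0.7,0,0,0,-1],
  ],
)

```text
time_s: 9.05
eef_pos: [0.5036, 0.0797, 0.1995]
tool_rot: [-180.0, 0.0, 66.8]
ft_force: [0.2, -0.1, -4.5]
width: 0.191
grasp_force: 50.0
```

```bash
python3 - <<'E'
from station import env, optics
from h import *
print(env.read_state())
I=[]
for n in("top","scene"):
    c=optics.camera(n);u,v=map(int,proj(c,[.503,.08,.15]))
    print(n,u,v); I.append(cv2.resize(c["pixels"][v-60:v+60,u-65:u+65,::-1],(390,360),interpolation=2))
cv2.imwrite("pics/b.png",np.hstack(I))
E
```

```text
{'time_s': 9.05, 'joints': array([ 3.75578492e+00,  1.71995732e+01,  1.01683846e+02, -1.00482141e-03,
        6.11201519e+01,  2.69446384e+01]), 'qd': array([-0.02299701, -7.94369683, -6.69172355,  0.05128124, 14.44069636,
        0.02266764]), 'joint_efforts': array([ 1.76401256e-02, -4.68053412e+01, -2.83765286e+01,  5.86363720e-02,
       -4.19849558e-01, -2.11955548e-04]), 'eef_pos': array([0.50362192, 0.079656  , 0.19954402]), 'tool_rot': array([-1.79997216e+02,  2.40229477e-03,  6.68116320e+01]), 'ft_force': array([ 0.16572558, -0.05753248, -4.45493744]), 'wrist_torque': array([0.01864128, 0.08477638, 0.01656115]), 'grasp_force': 49.99704122543335, 'width': 0.19073875405723942}
top 264 228
scene 281 160
```

View pics/b.png

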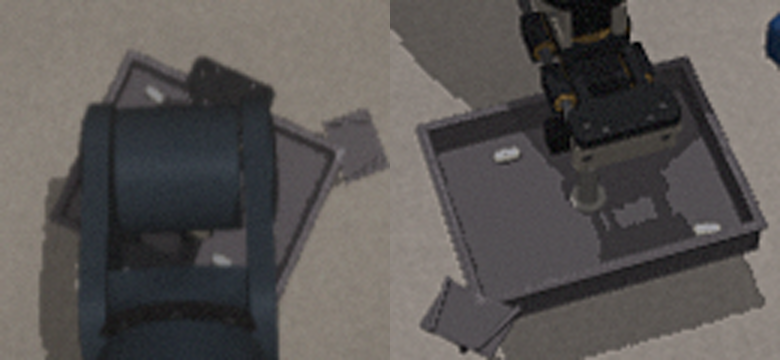

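The tray hangs level from the drawn handle, and the bars are still in it. I'll lift it a little more, then tilt gently about tool (+x, +y), which lowers the lip corner.

Request:
step_arm(
  commands=[
    [0,0,-0.6,0,0,0,-1],
    [0,0,-0.6,0,0,0,-1],
    [0,0,-0.6,0,0,0,-1],
    [0,0,-0.6,0,0,0,-1],
    [0,0,-0.4,0,0,0,-1],
    [0,0,0,0.04,0.04,0,-1],
    [0,0,0,0.06,0.06,0,-1],
    [0,0,0,0.06,0.06,0,-1],
    [0,0,0,0.06,0.06,0,-1],
    [0,0,0,0.04,0.04,0,-1],
  ],
)

```text
time_s: 10.4
eef_pos: [0.5037, 0.0794, 0.2547]
tool_rot: [-168.1, -11.7, 65.6]
ft_force: [-0.3, 0.5, -4.6]
width: 0.192
grasp_force: 50.0
```

Request:
step_arm(
  commands=[
    [0,0,0,0,0,0,-1],
    [0,0,0,0,0,0,-1],
    [0,0,0,0,0,0,-1],
    [0,0,0,0,0,0,-1],
    [0,0,0,0,0,0,-1],
    [0,0,0,0,0,0,-1],
  ],
)

```text
time_s: 11.15
eef_pos: [0.5036, 0.0797, 0.2546]
tool_rot: [-168.1, -11.6, 65.6]
ft_force: [0.7, -0.7, -3.5]
width: 0.191
grasp_force: 50.0
```

Request:
step_arm(
  commands=[
    [0,0,0,0.03,0.03,0,-1],
    [0,0,0,0.05,0.05,0,-1],
    [0,0,0,0.05,0.05,0,-1],
    [0,0,0,0.05,0.05,0,-1],
    [0,0,0,0.05,0.05,0,-1],
    [0,0,0,0.03,0.03,0,-1],
    [0,0,0,0,0,0,-1],
    [0,0,0,0,0,0,-1],
    [0,0,0,0,0,0,-1],
    [0,0,0,0,0,0,-1],
  ],
)

```text
time_s: 12.4
eef_pos: [0.5036, 0.0798, 0.2548]
tool_rot: [-155.3, -22.7, 61.8]
ft_force: [0.5, 0.5, -4.8]
width: 0.191
grasp_force: 50.0
```

```bash
cat > look.py <<'E'
import sys
from station import env, optics
from h import *
from scipy.spatial.transform import Rotation as Ro
s=env.read_state();R=Ro.from_euler("xyz",s["tool_rot"],degrees=True).as_matrix()
g=s["eef_pos"]-.019*R[:,2]
T=np.c_[-R[:,0],R[:,1],-R[:,2]]; o=g-.0905*T[:,2]   # tray frame, assuming a firm grasp
print("t",s["time_s"],"origin",o.round(3),"lip z",(o+T@[.12,.095,.036])[2].round(3),"angles",np.arccos(T[2]).round(3),"f",s["grasp_force"],s["ft_force"].round(1))
I=[]
for n in("top","scene"):
    c=optics.camera(n);u,v=map(int,proj(c,o)); px=c["pixels"][v-60:v+60,u-65:u+65,::-1].copy()
    q=[proj(c,o+T@p)for p in([.11,.085,.036],[-.11,.085,.036],[-.11,-.085,.036],[.11,-.085,.036])]
    im=cv2.resize(px,(390,360),interpolation=2)
    for a in q: cv2.circle(im,tuple(int(k) for k in (a-[u-65,v-60])*3),3,(0,0,255),1)
    I.append(im)
    gr=c["pixels"].min(2); k,l,st,ce=cv2.connectedComponentsWithStats((gr>105).astype(np.uint8))
    for e in range(1,k):
        if not 4<=st[e,4]<150: continue
        # intersect the ray with the bar-centre plane, 9 mm above the underside
        ro,d=ray(c,*ce[e]); a=T.T@(ro-o); b=T.T@d; p=a+b*(.009-a[2])/b[2]
        if abs(p[0])<.106 and abs(p[1])<.081: print(n,"bar",ce[e].round(1),st[e,4],"tray xy mm",(p[:2]*1000).round())
cv2.imwrite(f"pics/{sys.argv[1]}.png",np.hstack(I))
E
python3 look.py d
```

```text
t 12.4 origin [0.489 0.116 0.195] lip z 0.142 angles [1.967 1.967 0.577] f 49.99728441238403 [ 0.5  0.5 -4.8]
top bar [239.8 196.9] 20 tray xy mm [-72.  73.]
top bar [248.  232.7] 21 tray xy mm [-12.  -8.]
scene bar [293.  134.2] 20 tray xy mm [-11.   1.]
scene bar [329.7 153. ] 23 tray xy mm [-71.  74.]
```

View pics/d.png

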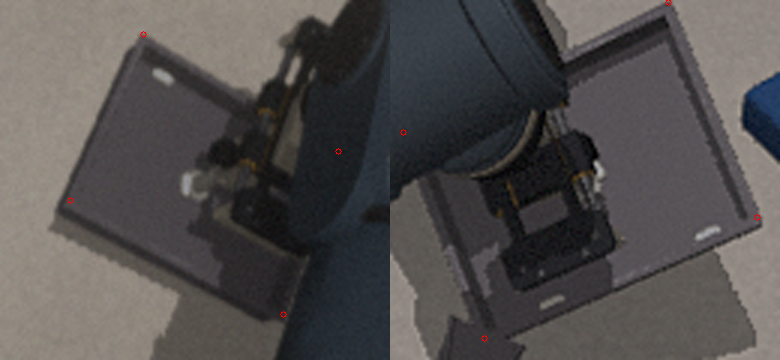

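The handle is out and the tray is tilted about 0.58 rad, matching the model's corner points. The bars have hung up, though. One rests at the +y wall near tray (-72, 73), one behind the tube at (-11, -4), and one on the +y wall nearer the lip, at (552,301) in the picture. I'll work one axis at a time: raise y slightly so they come free, steepen x so they go to the +x wall, then lower y.

Request:
step_arm(
  commands=[
    [0,0,0,-0.06,0,0,-1],
    [0,0,0,-0.09,0,0,-1],
    [0,0,0,-0.09,0,0,-1],
    [0,0,0,-0.09,0,0,-1],
    [0,0,0,-0.09,0,0,-1],
    [0,0,0,-0.09,0,0,-1],
    [0,0,0,-0.09,0,0,-1],
    [0,0,0,-0.09,0,0,-1],
    [0,0,0,-0.06,0,0,-1],
    [0,0,0,0,0,0,-1],
  ],
)

```text
time_s: 13.75
eef_pos: [0.5029, 0.0801, 0.2546]
tool_rot: [171.1, -22.7, 61.8]
ft_force: [-0.3, -0.3, -4.9]
width: 0.189
grasp_force: 50.0
```

Request:
step_arm(
  commands=[
    [0,0,0,0,0.05,0,-1],
    [0,0,0,0,0.07,0,-1],
    [0,0,0,0,0.07,0,-1],
    [0,0,0,0,0.07,0,-1],
    [0,0,0,0,0.05,0,-1],
    [0,0,0,0,0,0,-1],
    [0,0,0,0,0,0,-1],
    [0,0,0,0,0,0,-1],
    [0,0,0,0,0,0,-1],
    [0,0,0,0,0,0,-1],
  ],
)

```text
time_s: 15.0
eef_pos: [0.5037, 0.0798, 0.2547]
tool_rot: [169.6, -36.5, 64.5]
ft_force: [-0.1, -0.7, -3.8]
width: 0.19
grasp_force: 50.0
```

```bash
python3 look.py e
```

```text
t 15.0 origin [0.533 0.112 0.198] lip z 0.169 angles [2.207 1.426 0.658] f 49.99721825122833 [-0.1 -0.7 -3.8]
top bar [250.6 215.4] 23 tray xy mm [-14.   2.]
scene bar [303.6 144.4] 29 tray xy mm [-12.   5.]
scene bar [266.4 180.2] 5 tray xy mm [102.  32.]
```

View pics/e.png

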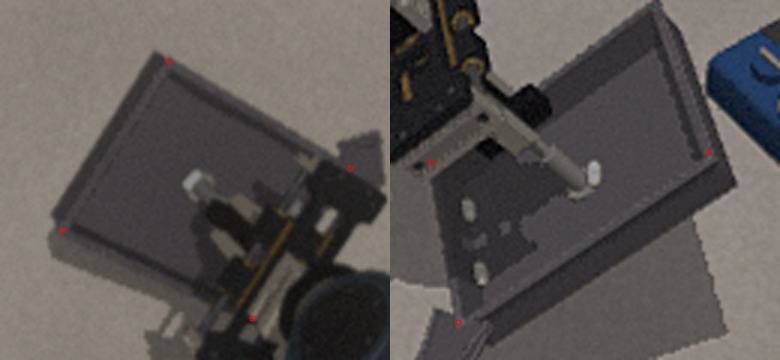

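Two bars are now on the +x wall at about (468,210) and (481,273) in the picture. The third is lodged behind the tube at tray (-13, 3). I'll lower y while keeping x steep to slip it off.

Request:
step_arm(
  commands=[
    [0,0,0,0.06,0,0,-1],
    [0,0,0,0.1,0,0,-1],
    [0,0,0,0.1,0,0,-1],
    [0,0,0,0.1,0,0,-1],
    [0,0,0,0.1,0,0,-1],
    [0,0,0,0.1,0,0,-1],
    [0,0,0,0.1,0,0,-1],
    [0,0,0,0.06,0,0,-1],
    [0,0,0,0,0,0,-1],
    [0,0,0,0,0,0,-1],
  ],
)

```text
time_s: 16.35
eef_pos: [0.5037, 0.0796, 0.2546]
tool_rot: [-158.0, -36.5, 64.5]
ft_force: [0.2, -0.4, -5.0]
width: 0.192
grasp_force: 50.0
```

Request:
step_arm(
  commands=[
    [0,0,0,0,0,0,-1],
    [0,0,0,0,0,0,-1],
    [0,0,0,0,0,0,-1],
    [0,0,0,0,0,0,-1],
  ],
)

```text
time_s: 16.85
eef_pos: [0.5036, 0.0796, 0.2547]
tool_rot: [-158.0, -36.5, 64.5]
ft_force: [0.2, 0.3, -4.0]
width: 0.188
grasp_force: 50.0
```

```bash
python3 look.py f
```

```text
t 16.85 origin [0.496 0.127 0.201] lip z 0.128 angles [2.207 1.877 0.73 ] f 49.997559785842896 [ 0.2  0.3 -4. ]
scene bar [295.9 133.4] 32 tray xy mm [-5.  3.]
scene bar [273. 182.] 7 tray xy mm [101.  66.]
scene bar [276.5 183.5] 4 tray xy mm [95. 73.]
```

View pics/f.png

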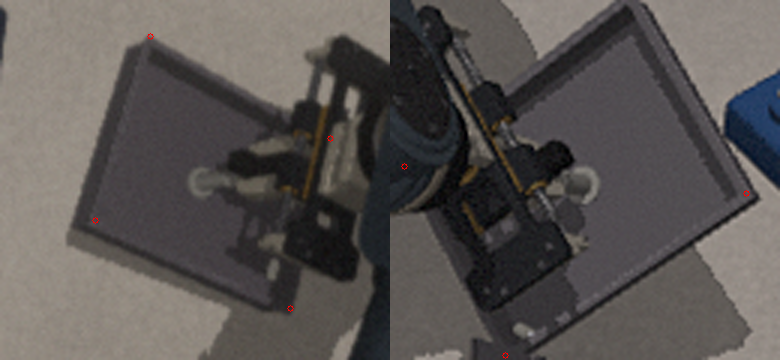

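The third bar has left the tube, and bright spots show in the corner near tray (101, 66). To bring all three along the +x wall into the corner, I'll go y-heavy for a moment (x about 10°, y about 38°).

Request:
step_arm(
  commands=[
    [0,0,0,0,-0.08,0,-1],
    [0,0,0,0.06,-0.09,0,-1],
    [0,0,0,0.07,-0.09,0,-1],
    [0,0,0,0.07,-0.09,0,-1],
    [0,0,0,0.07,-0.09,0,-1],
    [0,0,0,0.07,-0.09,0,-1],
    [0,0,0,0.07,-0.08,0,-1],
    [0,0,0,0.06,0,0,-1],
    [0,0,0,0,0,0,-1],
    [0,0,0,0,0,0,-1],
  ],
)

```text
time_s: 18.2
eef_pos: [0.5037, 0.0796, 0.2547]
tool_rot: [-142.2, -12.1, 78.0]
ft_force: [-0.1, -0.1, -4.0]
width: 0.19
grasp_force: 50.0
```

Request:
step_arm(
  commands=[
    [0,0,0,0,0,0,-1],
    [0,0,0,0,0,0,-1],
    [0,0,0,0,0,0,-1],
    [0,0,0,0,0,0,-1],
    [0,0,0,0,0,0,-1],
    [0,0,0,0,0,0,-1],
  ],
)

```text
time_s: 18.95
eef_pos: [0.5037, 0.0797, 0.2546]
tool_rot: [-142.1, -12.0, 78.0]
ft_force: [1.1, 0.2, -5.6]
width: 0.185
grasp_force: 50.0
```

```bash
python3 look.py g
```

```text
t 18.95 origin [0.463 0.1   0.199] lip z 0.145 angles [1.781 2.215 0.689] f 49.99792277812958 [ 1.1  0.2 -5.6]
scene bar [247.  169.5] 31 tray xy mm [103.  37.]
scene bar [251.9 177.7] 30 tray xy mm [103.  59.]
scene bar [257.8 182.5] 28 tray xy mm [97. 75.]
```

Request:
step_arm(
  commands=[
    [0,0,0,0,0,0,-1],
    [0,0,0,0,0,0,-1],
    [0,0,0,0,0,0,-1],
    [0,0,0,0,0,0,-1],
  ],
)

```text
time_s: 19.55
eef_pos: [0.5037, 0.0796, 0.2546]
tool_rot: [-142.1, -12.0, 78.0]
ft_force: [0.1, -0.1, -4.9]
width: 0.191
grasp_force: 50.0
```

```bash
python3 look.py k
```

```text
t 19.55 origin [0.463 0.1   0.199] lip z 0.145 angles [1.781 2.215 0.689] f 49.9980103969574 [ 0.1 -0.1 -4.9]
scene bar [249.5 173.7] 63 tray xy mm [103.  48.]
scene bar [257.8 182.5] 28 tray xy mm [97. 75.]
```

View pics/k.png

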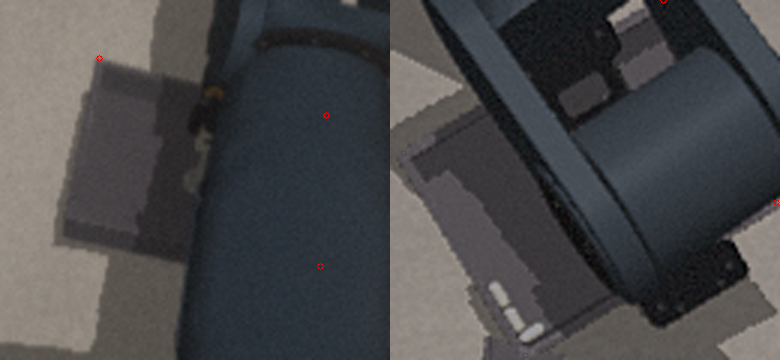

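The scene half shows all three bars end to end in the lip corner, at about (497,293), (514,317) and (531,332) in the picture. They are at tray (103, 37), (103, 59) and (97, 75), unchanged between the two looks. The tray is steady and well above the bench, so I'm handing in.

```bash
python3 -c "
from station import workorder
print(workorder.sign_off())"
```

```text
the job is handed in; nothing more can be done
None
```

I handed the job in at about 19.6 s, with the tray held in the air by its drawn handle, steady and tilted about 0.69 rad (lip about 145 mm up), all three bars at rest in the lip corner and no bystander touched; no verdict came back.

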